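Shut the pin-kit case and turn its two turnbuttons over the lid

TASK

Close the lid of the grey steel pin-kit case right down, then turn both steel turnbuttons on its near edge inwards until each one points straight across the lid, square to the lid's edge, so that the lid is secured. Leave the padlock, the loose lock, the screwdriver and the door knob around the case where they are.

Things in the scene. Friction and masses are not known exactly. Their poses are not given: they have to be found in the camera images.
- case: grey steel case, fixed to the bench: box 160 mm (x) by 220 mm (y) by 70 mm high, open on top, pin compartments inside. Origin: centre of the box's underside, on the bench; x points away from the robot to the lid's hinge, y left, z up. A ledge on its near side (x = -80 to -112 mm, top 77 mm above the bench) carries the two turnbuttons.
- lid (a joint): lid angle, rad: 0 = fully shut (flat, top face 78 mm above the bench), 1.55 = nearly upright. Starts at 1.15 to 1.45, leaning towards the robot, held by hinge drag; pushed from its far, outer side to below about 0.9 it sinks shut by itself in about 2 s, and it may be pressed down. A turnbutton reaching in over the box stops it from closing.
- lid_edge (a point): middle of the lid's free (near) edge, on its outer, upper face; 160 mm from the hinge. The lid is a steel plate 160 x 220 x 8 mm, 0.4 kg, hinged along the case's far rim: axis along the case's y, at x = +80 mm, 70 mm above the bench (lid's underside).
- left_button (a joint): angle of the left (+y) turnbutton about its upright pivot, rad: 0 = pointing straight across the lid (case's +x); positive = turned outwards, anticlockwise from above; at 1.57 it points to the case's +y, clear of the lid. Range -0.6 to 2.3, no stop at 0; starts at 1.55 to 2.1. Friction holds it where it is left; about 2 N at the tab turns it.
- right_button (a joint): the same for the right (-y) turnbutton, mirrored: 0 = straight across the lid, positive = turned outwards, clockwise from above; at 1.57 it points along the case's -y. Starts at 1.55 to 2.1.
- left_pivot (a point): pivot of the left turnbutton, at its bar's underside: case x = -96, y = +65 mm, 82 mm above the bench (16 mm outside the shut lid's edge). Bar: steel, 18 mm wide, 8 mm thick (82 to 90 mm above the bench, 4 mm above the shut lid), reaching 66 mm from the pivot to its tip and 12 mm the other way. A screw head 4 mm high, 16 mm across, marks the pivot.
- right_pivot (a point): pivot of the right turnbutton, at x = -96, y = -65 mm in the case frame, 82 mm above the bench; bar and tab as on the left
- left_tab (a point): centre of the left turnbutton's thumb tab, 49 mm from the pivot, 101 mm above the bench; its x axis points along the bar to the tip. The tab is an upright steel fin on the bar, in line with it, to push on: 30 mm long (34 to 64 mm from the pivot), 6 mm thick, 22 mm tall (90 to 112 mm above the bench).
- right_tab (a point): centre of the right turnbutton's thumb tab, likewise
- padlock: bystander, loose: a brass padlock lying flat, 56 x 62 x 26 mm with a steel shackle, on the left (+y) of the case. Origin: centre of its underside, at the brass body.
- lock_body: bystander, loose: a flat steel mortise lock with a brass front strip, 190 x 100 x 24 mm, lying on the right (-y) of the case. Origin: centre of the underside of the steel body.
- screwdriver: bystander, loose: a screwdriver 200 mm long lying behind the case. Origin: under its middle.
- door_knob: bystander, loose: a brass door knob standing on its round rose, 68 mm across, 72 mm tall, behind the case. Origin: at its underside.

How it is judged:
By the outcome, as a careful person would: the job done as asked, in the order asked, and still so for the second after the job is handed in, with the robot touching nothing.
It also fails if it takes over 64 s, if anything falls off the work surface, if the arm or the gripper's body presses on something with over 40 N, if the wrist force passes 120 N, or if a joint passes its speed limit or range.

ROBOT

A 6-joint arm with a two-finger parallel gripper is mounted at the origin on the work surface. World frame = base frame: x ahead of the robot, y to its left, z up, the work surface at z = 0. Lengths are in m, angles in rad, forces in N, time in s.
With the tool pointing down it reaches from about 0.3 to 0.775 m from the base axis. Payload 14.6 kg.
Tool frame: the origin (TCP) lies midway between the tips of the shut fingers; the grasp point (between the pads) lies 19 mm behind it; z points along the fingers, x is the direction in which the jaws open and shut, and the axes are right-handed (so a half turn about z gives the same grasp; the last joint's range is limited). The gripper opens to 94 mm and grips with 3 to 60 N. Pads are 16 mm wide; open, the fingers measure 119 mm over their backs; the gripper's body (75 mm by 177 mm) begins 78 mm behind the grasp point.
Start: joints at [1.225, 0.3, 1.521, -0, 1.321, -0.067], TCP at [0.151, 0.529, 0.205] pointing down, gripper open.
Joint ranges: [-3.03, 3.03], [-0.79, 2.21], [0.23, 2.52], [-1.04, 4.18], [0, 3.07], [-2.55, 2.55]. Speed limits (rad/s): [2.22, 2.22, 2.57, 3.14, 3.14, 3.14].

INTERFACE

Orientations are given as a unit quaternion [x, y, z, w].
In Python, from bench import manip gives the robot as it stands.
- The arm moves only by the tool step_arm, never from a script. Its argument "series" is a list of rows, each an object of numbers: "x", "y", "z": the shift along the tool's x, y, z scaled (see below); "ax", "ay", "az": the turn, a rotation vector about the tool's x, y, z scaled (see below); "gripper": the gripper's target within -1 to 1 (shut at 1, half-way at 0, fully open at -1). In form: [{"x": .., "y": .., "z": .., "ax": .., "ay": .., "az": .., "gripper": ..}, ...]. A call has 1 to 12 rows; each row is the pose to reach, as a shift and turn from the pose measured when the call began, along the tool's axes at that moment; what a row does not reach only later rows make up. The controller multiplies each number of a shift by 75 cm and each number of a turn by 120 degrees. A row lasts 1/10 s, in which the tool goes at most 50 mm and 8.59 degrees, less where a joint would pass 70% of its speed; a pose out of reach is approached as far as the arm can. A call with a number of a shift or a turn outside -1 to 1 is refused whole. A call with a gripper value outside its range is refused whole. The fingers move at their own pace and stop on an object; "squeeze" is the grip in N (left out, the last holds). Time passes only in rows, so rows that repeat a pose let the fingers close. It gives the time, the measured TCP pose, the force and the opening at its end, in the units of the state.
- manip.get_obs(): the state, without advancing time (a new reading comes with each control period).
- manip.camera(name): name is "scene" or "side" or "wrist"; returns the picture (400x640x3 uint8, red, green, blue); there is no depth.
- manip.camera_model(name): a dict with "mtx" (3x3 intrinsics, pixels), "pose" (4x4, takes a point from camera to world coordinates). Camera axes: x right, y down, z forward; pixel columns grow to the right and rows downward; lengths in m; the calibration is good to about 2 mm. A picture is of the moment at which its call begins: read the wrist's pose just before it. camera_model takes no time and is no camera call; for the wrist camera it gives the pose at the moment of the call.
- manip.close_job(): hands the job in, once; it reports no verdict.
The state is a dict: "clock": time; "joint_positions": joint angles; "qd": joint speeds; "joint_torque": joint torques, N m; "eef_pos": TCP position; "tool_rot": TCP orientation; "force": force on the tool from outside, world axes, zero at the start; "torque": the same for the moment, N m; "finger_gap": opening from 0.0 (shut) to 1.0 (fully open).
Only numpy, scipy, OpenCV 4.12 (cv2) and the standard library are available. Lean on these libraries where they do the work, as an engineer would, in place of code of your own. Each camera call takes 0.05 s, during which the arm holds its last target.

## Working session

There is one attempt and no reset: what is moved stays moved. The work goes in short steps, Python scripts to look and compute and a tool call to move; the robot and the scene stay as the last step left them, time stands still between calls to the robot, and variables do not carry over. Pictures are saved under pics/ and viewed, and the job is handed in when it is done.

Besides the shell and the picture viewer there is one more tool, called after "Call:" in YAML: its name, and indented under it one key for each argument. step_arm: Moves the arm, as the interface text tells. Shifts and turns lie within -1 to 1; 1 stands for 75 cm of shift or 120 degrees of turn. Its arguments: {"type":"object","properties":{"series":{"type":"array","items":{"type":"object","properties":{"x":{"type":"number","minimum":-1,"maximum":1},"y":{"type":"number","minimum":-1,"maximum":1},"z":{"type":"number","minimum":-1,"maximum":1},"ax":{"type":"number","minimum":-1,"maximum":1},"ay":{"type":"number","minimum":-1,"maximum":1},"az":{"type":"number","minimum":-1,"maximum":1},"gripper":{"type":"number"}}}},"squeeze":{"type":"number"}},"required":["series"]}

```bash
mkdir -p pics; ls; python3 - <<'E'
from bench import manip
import cv2,numpy as np
for n in ["scene","side"]:
    m=manip.camera_model(n); print(n,np.round(m["mtx"],1).tolist(),np.round(m["pose"],3).tolist())
    cv2.imwrite(f"pics/{n}0.png",manip.camera(n)[:,:,::-1])
print(manip.get_obs())
E
```

```text
pics
scene [[457.8, 0.0, 317.5], [0.0, 457.8, 199.2], [0.0, 0.0, 1.0]] [[-0.889, 0.398, -0.228, 0.912], [0.458, 0.757, -0.465, 0.573], [-0.012, -0.518, -0.855, 1.104], [0.0, 0.0, 0.0, 1.0]]
side [[477.6, 0.0, 318.3], [0.0, 477.6, 198.3], [0.0, 0.0, 1.0]] [[0.897, -0.307, 0.318, 0.257], [-0.442, -0.609, 0.659, -0.694], [-0.008, -0.731, -0.682, 0.868], [0.0, 0.0, 0.0, 1.0]]
{'clock': 0.1, 'joint_positions': array([ 1.22534922e+00,  3.00407019e-01,  1.52148748e+00,  1.71712417e-06,
        1.32069140e+00, -6.66207324e-02]), 'qd': array([-0.00041485, -0.00109009, -0.00241368,  0.00046653,  0.00170038,
       -0.00029751]), 'joint_torque': array([ 1.42714485e-03, -5.32641685e+01, -3.53278327e+01,  7.09610875e-02,
        2.35478691e-02, -6.90165109e-06]), 'eef_pos': array([0.15131369, 0.52854683, 0.20496107]), 'tool_rot': array([ 7.98507243e-01,  6.01984997e-01, -4.16036806e-04,  2.71202369e-04]), 'force': array([0.83752741, 0.01280656, 0.21314928]), 'torque': array([-0.06274958, -0.01060723, -0.03108707]), 'finger_gap': 1.001528946374114}
```

View pics/scene0.png

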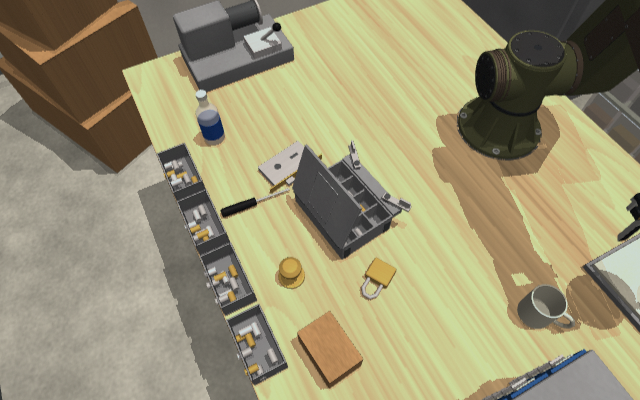

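View pics/side0.png

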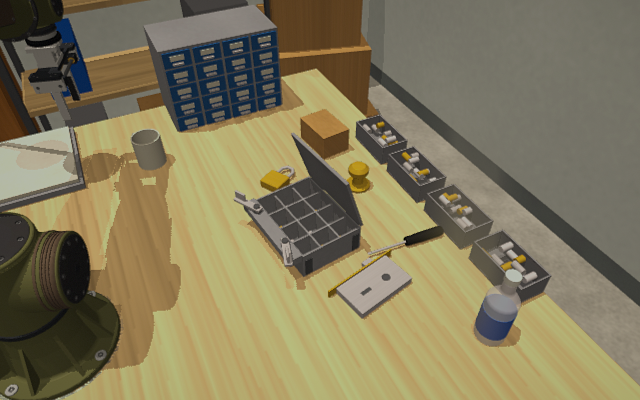

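The views show the open case in mid-bench (scene about (350,205), side about (305,215)). The lid is up and both turnbuttons point outwards. I'll zoom in next.

```bash
python3 - <<'E'
import cv2
a=cv2.imread("pics/scene0.png")[130:270,280:420]; b=cv2.imread("pics/side0.png")[120:280,225:385]
cv2.imwrite("pics/c1.png",cv2.resize(a,None,fx=4,fy=4,interpolation=cv2.INTER_CUBIC))
cv2.imwrite("pics/c2.png",cv2.resize(b,None,fx=3.75,fy=3.75,interpolation=cv2.INTER_CUBIC))
E
```

```text
(no output)
```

View pics/c1.png

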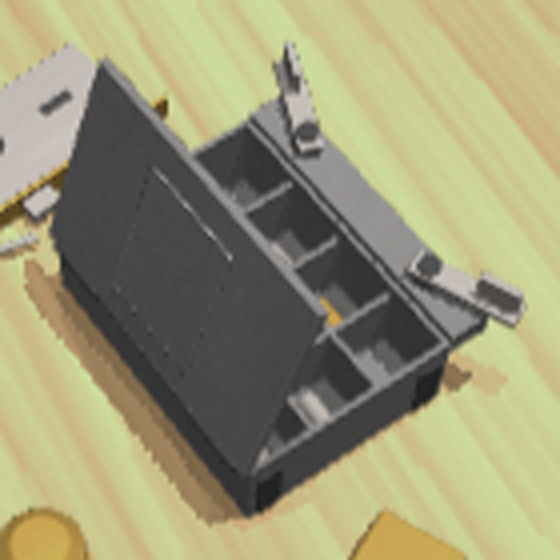

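View pics/c2.png

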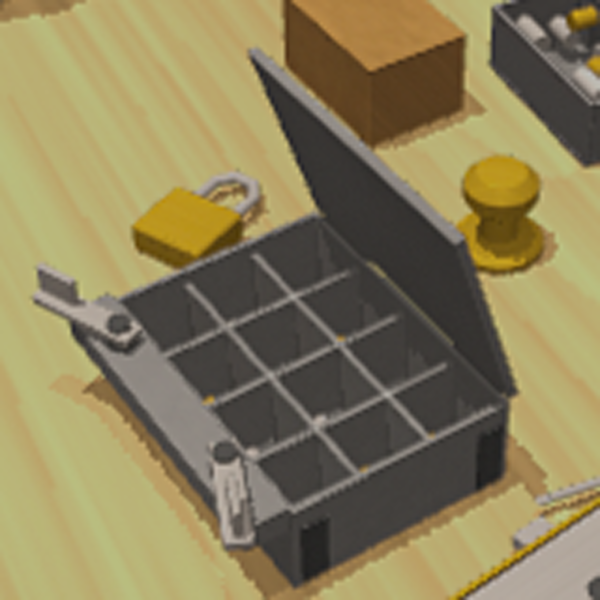

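```bash
cat > h.py <<'E'
from bench import manip
import numpy as np, cv2
def ray(n,uv,m=None):
    m=m or manip.camera_model(n); K=np.array(m["mtx"]);P=np.array(m["pose"])
    d=P[:3,:3]@np.linalg.inv(K)@np.array([uv[0],uv[1],1.]); return P[:3,3],d/np.linalg.norm(d)
def plane(n,uv,z,m=None):
    o,d=ray(n,uv,m); return o+d*(z-o[2])/d[2]
def tri(a,b):
    A=np.zeros((3,3));B=np.zeros(3);R=[ray("scene",a),ray("side",b)]
    for o,d in R:
        M=np.eye(3)-np.outer(d,d);A+=M;B+=M@o
    p=np.linalg.solve(A,B); return p,[np.linalg.norm(np.cross(p-o,d)) for o,d in R]
def s(c): return ((c[0]+.5)/4-.5+280,(c[1]+.5)/4-.5+130)
def t(c): return ((c[0]+.5)/3.75-.5+225,(c[1]+.5)/3.75-.5+120)
E
python3 - <<'E'
from h import *
np.set_printoptions(precision=4,suppress=True)
for n,a,b in [("Lscrew",(430,263),(119,322)),("Rscrew",(306,132),(225,453)),("lidL",(325,316),(253,50)),("lidR",(104,60),(462,238)),
  ("Ltabtipend",(523,295),(38,268)),("Rtabtip",(291,45),(238,500))]:
    p,e=tri(s(a),t(b)); print(n,p,np.round(e,4), plane("scene",s(a),.094),plane("side",t(b),.094))
print("nearR box rim",plane("side",t((292,512)),.07)," farR",plane("side",t((503,403)),.07))
print("nearL",plane("scene",s((447,347)),.07),"farL",plane("scene",s((252,470)),.07))
E
```

```text
Lscrew [0.4777 0.0969 0.0939] [0.0006 0.0006] [0.4771 0.0971 0.094 ] [0.4782 0.0964 0.094 ]
Rscrew [ 0.495  -0.0321  0.0914] [0.0002 0.0002] [ 0.4963 -0.0306  0.094 ] [ 0.494  -0.0342  0.094 ]
lidL [0.6027 0.159  0.221 ] [0.0011 0.0011] [0.5571 0.0999 0.094 ] [0.6715 0.3257 0.094 ]
lidR [ 0.6318 -0.0574  0.2233] [0.0009 0.0009] [ 0.5898 -0.1495  0.094 ] [0.7078 0.0698 0.094 ]
Ltabtipend [0.445  0.1513 0.1088] [0.0008 0.0008] [0.4373 0.1452 0.094 ] [0.4494 0.1672 0.094 ]
Rtabtip [ 0.479  -0.0867  0.1153] [0.0014 0.0014] [ 0.4684 -0.1003  0.094 ] [ 0.4865 -0.0702  0.094 ]
nearR box rim [ 0.518  -0.0732  0.07  ]  farR [ 0.6701 -0.0525  0.07  ]
nearL [0.4907 0.1451 0.07  ] farL [0.6441 0.1632 0.07  ]
```

```bash
cat >> h.py <<'E'
from scipy.spatial.transform import Rotation as R
PSI=.134; C=np.array([.5815,.0452]); EX=np.array([np.cos(PSI),np.sin(PSI)]); EY=np.array([-EX[1],EX[0]])
def w(x,y,z): return np.r_[C+x*EX+y*EY,z]
def loc(p): d=np.asarray(p)[:2]-C; return np.array([d@EX,d@EY,p[2]])
def row(target,yaw=None):
    "yaw: world angle of tool x axis (tool pointing down), None=keep"
    o=manip.get_obs(); q=R.from_quat(o["tool_rot"]); sh=q.inv().apply(target-o["eef_pos"])/.75
    a=np.zeros(3)
    if yaw is not None:
        c,s_=np.cos(yaw),np.sin(yaw); T=R.from_matrix(np.array([[c,s_,0],[s_,-c,0],[0,0,-1]]))
        a=np.degrees((q.inv()*T).as_rotvec())/120
    return np.round(sh,4),np.round(a,4)
def st():
    o=manip.get_obs(); print("t",round(o["clock"],2),"loc",np.round(loc(o["eef_pos"]),4),"F",np.round(o["force"],1),"gap",round(o["finger_gap"],3),"q",np.round(o["joint_positions"],2))
E
python3 - <<'E'
from h import *
st(); print(row(w(.125,0,.33),PSI+np.pi/2)); print(row(w(.125,0,.17),PSI+np.pi/2))
E
```

```text
t 0.1 loc [-0.3618  0.5365  0.205 ] F [0.8 0.  0.2] gap 1.002 q [ 1.23  0.3   1.52  0.    1.32 -0.07]
(array([-0.395 ,  0.8815, -0.1664]), array([-1.000e-04,  5.000e-04, -1.971e-01]))
(array([-0.3948,  0.8815,  0.0469]), array([-1.000e-04,  5.000e-04, -1.971e-01]))
```

Call:
step_arm:
  series:
    - {"x": 0,"y": 0,"z": -0.166,"gripper": 1}
    - {"x": 0,"y": 0,"z": -0.166,"gripper": 1}
    - {"x": 0,"y": 0,"z": -0.166,"gripper": 1}
    - {"x": -0.2,"y": 0.44,"z": -0.166,"az": -0.1,"gripper": 1}
    - {"x": -0.2,"y": 0.44,"z": -0.166,"az": -0.1,"gripper": 1}
    - {"x": -0.2,"y": 0.44,"z": -0.166,"az": -0.1,"gripper": 1}
    - {"x": -0.395,"y": 0.8815,"z": -0.166,"az": -0.197,"gripper": 1}
    - {"x": -0.395,"y": 0.8815,"z": -0.166,"az": -0.197,"gripper": 1}
    - {"x": -0.395,"y": 0.8815,"z": -0.166,"az": -0.197,"gripper": 1}
    - {"x": -0.395,"y": 0.8815,"z": -0.166,"az": -0.197,"gripper": 1}
    - {"x": -0.395,"y": 0.8815,"z": -0.166,"az": -0.197,"gripper": 1}
    - {"x": -0.395,"y": 0.8815,"z": -0.166,"az": -0.197,"gripper": 1}

```text
invalid input
```

Call:
step_arm:
  series:
    - {"gripper": 1}

```text
invalid input
```

```bash
python3 - <<'E'
from h import *
st(); print(row(w(.125,0,.33),PSI+np.pi/2)); print(row(w(.125,0,.17),PSI+np.pi/2))
E
```

```text
t 0.1 loc [-0.3618  0.5365  0.205 ] F [0.8 0.  0.2] gap 1.002 q [ 1.23  0.3   1.52  0.    1.32 -0.07]
(array([-0.395 ,  0.8815, -0.1664]), array([-1.000e-04,  5.000e-04, -1.971e-01]))
(array([-0.3948,  0.8815,  0.0469]), array([-1.000e-04,  5.000e-04, -1.971e-01]))
```

Perhaps every key has to be present in each row.

Call:
step_arm:
  series:
    - {"x": 0,"y": 0,"z": -0.166,"ax": 0,"ay": 0,"az": 0,"gripper": 1}
  squeeze: 10

```text
clock: 0.2
eef_pos: [0.1506, 0.5267, 0.2501]
tool_rot: [0.798, 0.602, -0.005, 0.003]
force: [-1.1, 0.5, 0.6]
finger_gap: 0.946
```

Call:
step_arm:
  series:
    - {"x": 0,"y": 0,"z": -0.11,"ax": 0,"ay": 0,"az": 0,"gripper": 1}
    - {"x": 0,"y": 0,"z": -0.11,"ax": 0,"ay": 0,"az": 0,"gripper": 1}
    - {"x": -0.2,"y": 0.44,"z": -0.11,"ax": 0,"ay": 0,"az": -0.1,"gripper": 1}
    - {"x": -0.2,"y": 0.44,"z": -0.11,"ax": 0,"ay": 0,"az": -0.1,"gripper": 1}
    - {"x": -0.2,"y": 0.44,"z": -0.11,"ax": 0,"ay": 0,"az": -0.1,"gripper": 1}
    - {"x": -0.2,"y": 0.44,"z": -0.11,"ax": 0,"ay": 0,"az": -0.1,"gripper": 1}
    - {"x": -0.2,"y": 0.44,"z": -0.11,"ax": 0,"ay": 0,"az": -0.1,"gripper": 1}
    - {"x": -0.2,"y": 0.44,"z": -0.11,"ax": 0,"ay": 0,"az": -0.1,"gripper": 1}
    - {"x": -0.2,"y": 0.44,"z": -0.11,"ax": 0,"ay": 0,"az": -0.1,"gripper": 1}
    - {"x": -0.2,"y": 0.44,"z": -0.11,"ax": 0,"ay": 0,"az": -0.1,"gripper": 1}

```text
clock: 1.2
eef_pos: [0.4293, 0.2898, 0.3337]
tool_rot: [0.732, 0.681, -0.006, 0.003]
force: [-0.1, -0.3, 0.9]
finger_gap: 0.103
```

```bash
python3 - <<'E'
from h import *
st(); print(row(w(.125,0,.33),PSI+np.pi/2))
E
```

```text
t 1.2 loc [-0.1181  0.2627  0.3337] F [-0.1 -0.3  0.9] gap 0.103 q [ 0.53  0.17  1.39 -0.01  1.59 -0.97]
(array([-0.2762,  0.3892,  0.0069]), array([-0.0025,  0.0059, -0.0987]))
```

Call:
step_arm:
  series:
    - {"x": -0.276,"y": 0.389,"z": 0.007,"ax": -0.0025,"ay": 0.006,"az": -0.099,"gripper": 1}
    - {"x": -0.276,"y": 0.389,"z": 0.007,"ax": -0.0025,"ay": 0.006,"az": -0.099,"gripper": 1}
    - {"x": -0.276,"y": 0.389,"z": 0.007,"ax": -0.0025,"ay": 0.006,"az": -0.099,"gripper": 1}
    - {"x": -0.276,"y": 0.389,"z": 0.007,"ax": -0.0025,"ay": 0.006,"az": -0.099,"gripper": 1}
    - {"x": -0.276,"y": 0.389,"z": 0.007,"ax": -0.0025,"ay": 0.006,"az": -0.099,"gripper": 1}
    - {"x": -0.276,"y": 0.389,"z": 0.007,"ax": -0.0025,"ay": 0.006,"az": -0.099,"gripper": 1}
    - {"x": -0.276,"y": 0.389,"z": 0.007,"ax": -0.0025,"ay": 0.006,"az": -0.099,"gripper": 1}
    - {"x": -0.276,"y": 0.389,"z": 0.007,"ax": -0.0025,"ay": 0.006,"az": -0.099,"gripper": 1}
    - {"x": -0.276,"y": 0.389,"z": 0.007,"ax": -0.0025,"ay": 0.006,"az": -0.099,"gripper": 1}
    - {"x": -0.276,"y": 0.389,"z": 0.007,"ax": -0.0025,"ay": 0.006,"az": -0.099,"gripper": 1}

```text
clock: 2.2
eef_pos: [0.7049, 0.063, 0.3295]
tool_rot: [0.658, 0.753, -0.0, -0.0]
force: [-0.2, 0.2, 0.2]
finger_gap: 0.011
```

```bash
python3 - <<'E'
from h import *
st(); print(row(w(.125,0,.17),PSI+np.pi/2))
for n in ["scene","wrist"]: cv2.imwrite(f"pics/{n}1.png",manip.camera(n)[:,:,::-1])
E
```

```text
t 2.2 loc [0.1247 0.0011 0.3295] F [-0.2  0.2  0.2] gap 0.011 q [ 0.04  0.66  0.72  0.    1.76 -1.67]
(array([-0.0016,  0.0005,  0.2127]), array([-0.0003, -0.0002,  0.0005]))
```

View pics/scene1.png

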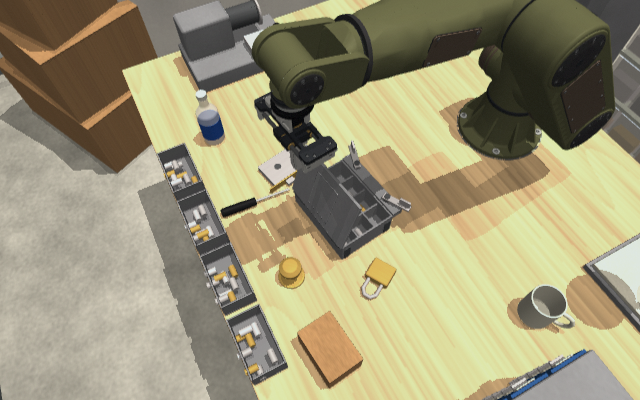

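View pics/wrist1.png

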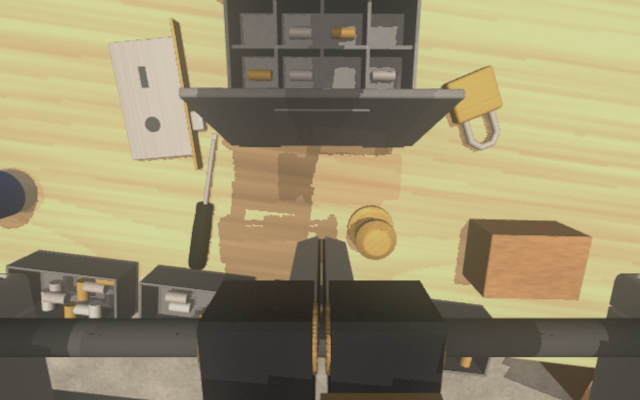

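The wrist view shows the lid edge-on at rows 90–145, the door knob at (372,232) and free bench behind the lid. I'll go down behind the lid and push it towards the robot.

Call:
step_arm:
  series:
    - {"x": 0,"y": 0,"z": 0.06,"ax": 0,"ay": 0,"az": 0,"gripper": 1}
    - {"x": 0,"y": 0,"z": 0.12,"ax": 0,"ay": 0,"az": 0,"gripper": 1}
    - {"x": 0,"y": 0,"z": 0.18,"ax": 0,"ay": 0,"az": 0,"gripper": 1}
    - {"x": 0,"y": 0,"z": 0.212,"ax": 0,"ay": 0,"az": 0,"gripper": 1}
    - {"x": 0,"y": 0,"z": 0.212,"ax": 0,"ay": 0,"az": 0,"gripper": 1}
    - {"x": 0,"y": 0,"z": 0.212,"ax": 0,"ay": 0,"az": 0,"gripper": 1}

```text
clock: 2.9
eef_pos: [0.7047, 0.0644, 0.1737]
tool_rot: [0.657, 0.754, 0.001, 0.001]
force: [0.3, -0.2, -0.5]
finger_gap: 0.004
```

Call:
step_arm:
  series:
    - {"x": 0,"y": -0.02,"z": 0,"ax": 0,"ay": 0,"az": 0,"gripper": 1}
    - {"x": 0,"y": -0.04,"z": 0,"ax": 0,"ay": 0,"az": 0,"gripper": 1}
    - {"x": 0,"y": -0.06,"z": 0,"ax": 0,"ay": 0,"az": 0,"gripper": 1}
    - {"x": 0,"y": -0.08,"z": 0,"ax": 0,"ay": 0,"az": 0,"gripper": 1}
    - {"x": 0,"y": -0.1,"z": 0,"ax": 0,"ay": 0,"az": 0,"gripper": 1}
    - {"x": 0,"y": -0.12,"z": 0,"ax": 0,"ay": 0,"az": 0,"gripper": 1}
    - {"x": 0,"y": -0.135,"z": 0,"ax": 0,"ay": 0,"az": 0,"gripper": 1}
    - {"x": 0,"y": -0.15,"z": 0,"ax": 0,"ay": 0,"az": 0,"gripper": 1}
    - {"x": 0,"y": -0.165,"z": 0,"ax": 0,"ay": 0,"az": 0,"gripper": 1}
    - {"x": 0,"y": -0.18,"z": 0,"ax": 0,"ay": 0,"az": 0,"gripper": 1}
    - {"x": 0,"y": -0.18,"z": 0,"ax": 0,"ay": 0,"az": 0,"gripper": 1}

```text
clock: 4.0
eef_pos: [0.5712, 0.0462, 0.1762]
tool_rot: [0.657, 0.754, 0.002, 0.002]
force: [-0.1, -0.5, 0.7]
finger_gap: 0.006
```

```bash
python3 - <<'E'
from h import *
st()
for n in ["side"]: cv2.imwrite(f"pics/{n}2.png",manip.camera(n)[:,:,::-1])
E
```

```text
t 4.0 loc [-0.0101  0.0024  0.1762] F [-0.1 -0.5  0.7] gap 0.006 q [ 0.02  0.37  1.5   0.    1.27 -1.69]
```

View pics/side2.png

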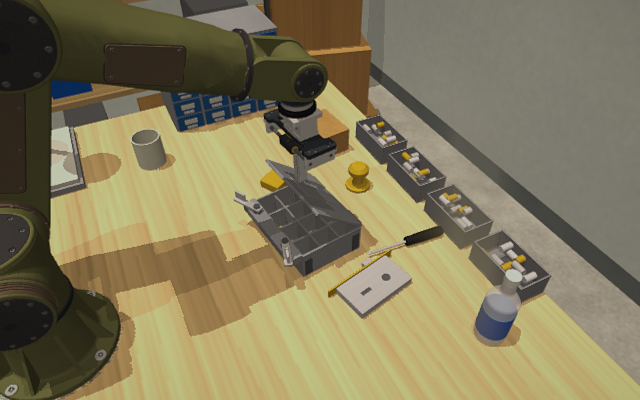

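The lid has left the finger and is sinking by itself, with its edge near (270,165). I'll let it settle, then press lightly near the free edge.

Call:
step_arm:
  series:
    - {"x": 0,"y": -0.05,"z": -0.03,"ax": 0,"ay": 0,"az": 0,"gripper": 1}
    - {"x": 0,"y": -0.05,"z": -0.03,"ax": 0,"ay": 0,"az": 0,"gripper": 1}
    - {"x": 0,"y": -0.05,"z": -0.03,"ax": 0,"ay": 0,"az": 0,"gripper": 1}
    - {"x": 0,"y": -0.05,"z": -0.03,"ax": 0,"ay": 0,"az": 0,"gripper": 1}
    - {"x": 0,"y": -0.05,"z": -0.03,"ax": 0,"ay": 0,"az": 0,"gripper": 1}
    - {"x": 0,"y": -0.05,"z": -0.03,"ax": 0,"ay": 0,"az": 0,"gripper": 1}
    - {"x": 0,"y": -0.05,"z": -0.03,"ax": 0,"ay": 0,"az": 0,"gripper": 1}
    - {"x": 0,"y": -0.05,"z": -0.03,"ax": 0,"ay": 0,"az": 0,"gripper": 1}
    - {"x": 0,"y": -0.05,"z": -0.03,"ax": 0,"ay": 0,"az": 0,"gripper": 1}
    - {"x": 0,"y": -0.05,"z": -0.03,"ax": 0,"ay": 0,"az": 0,"gripper": 1}
    - {"x": 0,"y": -0.05,"z": -0.03,"ax": 0,"ay": 0,"az": 0,"gripper": 1}
    - {"x": 0,"y": -0.05,"z": -0.03,"ax": 0,"ay": 0,"az": 0,"gripper": 1}

```text
clock: 5.25
eef_pos: [0.5344, 0.0411, 0.1981]
tool_rot: [0.657, 0.754, 0.002, 0.002]
force: [-0.0, 0.5, -0.0]
finger_gap: 0.004
```

```bash
python3 - <<'E'
from h import *
st(); print(row(w(-.05,0,.090),PSI+np.pi/2))
for n in ["side"]: cv2.imwrite(f"pics/{n}3.png",cv2.resize(manip.camera(n)[100:290,200:440,::-1],None,fx=3,fy=3))
E
```

```text
t 5.25 loc [-0.0473  0.0022  0.1981] F [-0.   0.5 -0. ] gap 0.004 q [ 0.01  0.27  1.58  0.    1.29 -1.7 ]
(array([-0.0029, -0.0046,  0.1441]), array([0.0031, 0.0002, 0.0016]))
```

View pics/side3.png

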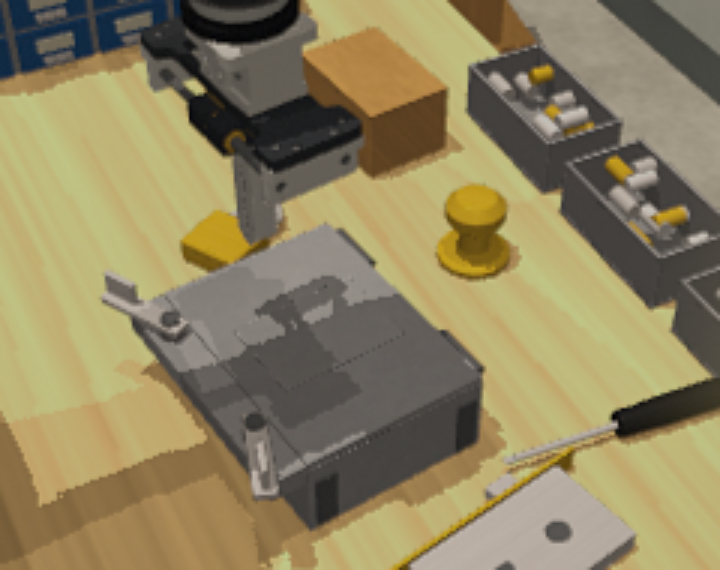

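The lid looks flat, with its near edge meeting the ledge at about (240,390) in the crop. I'll press to confirm.

Call:
step_arm:
  series:
    - {"x": -0.003,"y": -0.005,"z": 0.06,"ax": 0.003,"ay": 0,"az": 0.0015,"gripper": 1}
    - {"x": -0.003,"y": -0.005,"z": 0.12,"ax": 0.003,"ay": 0,"az": 0.0015,"gripper": 1}
    - {"x": -0.003,"y": -0.005,"z": 0.144,"ax": 0.003,"ay": 0,"az": 0.0015,"gripper": 1}
    - {"x": -0.003,"y": -0.005,"z": 0.15,"ax": 0.003,"ay": 0,"az": 0.0015,"gripper": 1}
    - {"x": -0.003,"y": -0.005,"z": 0.155,"ax": 0.003,"ay": 0,"az": 0.0015,"gripper": 1}
    - {"x": -0.003,"y": -0.005,"z": 0.158,"ax": 0.003,"ay": 0,"az": 0.0015,"gripper": 1}
    - {"x": -0.003,"y": -0.005,"z": 0.16,"ax": 0.003,"ay": 0,"az": 0.0015,"gripper": 1}
    - {"x": -0.003,"y": -0.005,"z": 0.162,"ax": 0.003,"ay": 0,"az": 0.0015,"gripper": 1}
    - {"x": -0.003,"y": -0.005,"z": 0.162,"ax": 0.003,"ay": 0,"az": 0.0015,"gripper": 1}

```text
clock: 6.2
eef_pos: [0.5323, 0.0384, 0.0782]
tool_rot: [0.658, 0.753, 0.001, 0.001]
force: [-4.0, -0.4, 10.7]
finger_gap: 0.006
```

```bash
python3 - <<'E'
from h import *
st()
E
```

```text
t 6.2 loc [-0.0496 -0.0001  0.0782] F [-4.  -0.4 10.7] gap 0.006 q [ 0.    0.4   1.7  -0.    1.04 -1.7 ]
```

The tool met the lid at z = 0.078 with about 11 N, so the lid is fully shut. Next is the left button: I'll plan the arc waypoints, with tool x along case y and tool y along case x.

```bash
cat >> h.py <<'E'
def arc(side,pts,frm,z):
    for b,d,r in pts:
        u=np.array([np.cos(b),np.sin(b)]);n=np.array([-u[1],u[0]])
        P=np.array([-.096,.065])+r*u+d*n; P[1]*=side
        D=(P-frm[:2])/.75; print("b%.2f"%b,"P",np.round(P,4),"x",round(D[1],3),"y",round(D[0],3),"z",round((frm[2]-z)/.75,3))
E
python3 - <<'E'
from h import *
o=manip.get_obs(); frm=loc(o["eef_pos"])
arc(1,[(1.98,.035,.05)],frm,.17)
arc(1,[(1.98,.035,.05)],frm,.099)
print()
arc(1,[(b,.013,.05) for b in (1.95,1.8,1.65,1.5,1.35,1.2,1.05,.9,.75,.6,.45,.3)],[-.148,.097,.099],.099)
E
```

```text
b1.98 P [-0.148   0.0969] x 0.129 y -0.131 z -0.122
b1.98 P [-0.148   0.0969] x 0.129 y -0.131 z -0.028

b1.95 P [-0.1266  0.1066] x 0.013 y 0.029 z 0.0
b1.80 P [-0.12    0.1107] x 0.018 y 0.037 z 0.0
b1.65 P [-0.1129  0.1138] x 0.022 y 0.047 z 0.0
b1.50 P [-0.1054  0.1158] x 0.025 y 0.057 z 0.0
b1.35 P [-0.0977  0.1166] x 0.026 y 0.067 z 0.0
b1.20 P [-0.09    0.1163] x 0.026 y 0.077 z 0.0
b1.05 P [-0.0824  0.1148] x 0.024 y 0.087 z 0.0
b0.90 P [-0.0751  0.1122] x 0.02 y 0.097 z 0.0
b0.75 P [-0.0683  0.1086] x 0.015 y 0.106 z 0.0
b0.60 P [-0.0621  0.104 ] x 0.009 y 0.115 z 0.0
b0.45 P [-0.0566  0.0985] x 0.002 y 0.122 z 0.0
b0.30 P [-0.0521  0.0922] x -0.006 y 0.128 z 0.0
```

Call:
step_arm:
  series:
    - {"x": 0,"y": 0,"z": -0.06,"ax": 0,"ay": 0,"az": 0,"gripper": 1}
    - {"x": 0,"y": 0,"z": -0.122,"ax": 0,"ay": 0,"az": 0,"gripper": 1}
    - {"x": 0.06,"y": -0.06,"z": -0.122,"ax": 0,"ay": 0,"az": 0,"gripper": 1}
    - {"x": 0.129,"y": -0.131,"z": -0.122,"ax": 0,"ay": 0,"az": 0,"gripper": 1}
    - {"x": 0.129,"y": -0.131,"z": -0.122,"ax": 0,"ay": 0,"az": 0,"gripper": 1}
    - {"x": 0.129,"y": -0.131,"z": -0.122,"ax": 0,"ay": 0,"az": 0,"gripper": 1}
    - {"x": 0.129,"y": -0.131,"z": -0.08,"ax": 0,"ay": 0,"az": 0,"gripper": 1}
    - {"x": 0.129,"y": -0.131,"z": -0.04,"ax": 0,"ay": 0,"az": 0,"gripper": 1}
    - {"x": 0.129,"y": -0.131,"z": -0.028,"ax": 0,"ay": 0,"az": 0,"gripper": 1}
    - {"x": 0.129,"y": -0.131,"z": -0.028,"ax": 0,"ay": 0,"az": 0,"gripper": 1}

```text
clock: 7.2
eef_pos: [0.422, 0.1209, 0.0986]
tool_rot: [0.658, 0.753, -0.0, 0.0]
force: [0.5, -0.1, 1.0]
finger_gap: 0.007
```

```bash
python3 - <<'E'
from h import *
st()
for n in ["side"]: cv2.imwrite(f"pics/{n}4.png",cv2.resize(manip.camera(n)[100:290,200:440,::-1],None,fx=3,fy=3))
E
```

```text
t 7.2 loc [-0.148   0.0963  0.0986] F [ 0.5 -0.1  1. ] gap 0.007 q [ 0.2   0.18  1.94 -0.    1.02 -1.51]
```

View pics/side4.png

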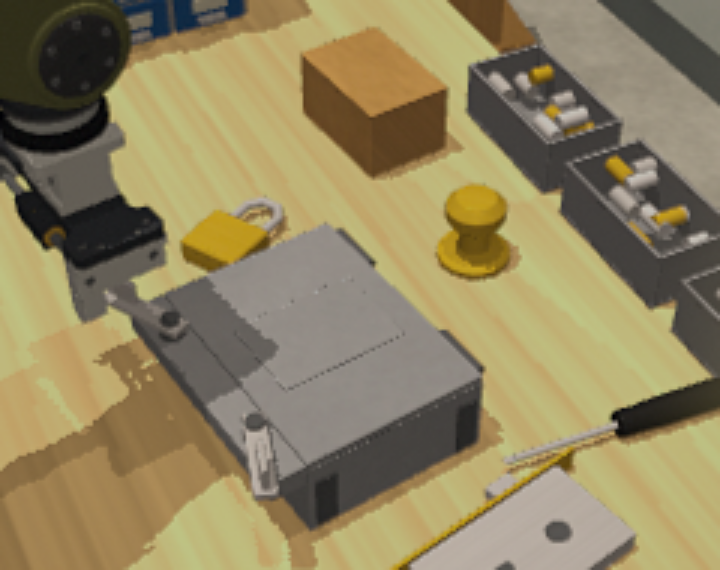

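The finger (crop (90,290)) stands on the near side of the left tab. I'll sweep it along the arc.

Call:
step_arm:
  series:
    - {"x": 0.013,"y": 0.029,"z": 0,"ax": 0,"ay": 0,"az": 0,"gripper": 1}
    - {"x": 0.018,"y": 0.037,"z": 0,"ax": 0,"ay": 0,"az": 0,"gripper": 1}
    - {"x": 0.022,"y": 0.047,"z": 0,"ax": 0,"ay": 0,"az": 0,"gripper": 1}
    - {"x": 0.025,"y": 0.057,"z": 0,"ax": 0,"ay": 0,"az": 0,"gripper": 1}
    - {"x": 0.026,"y": 0.067,"z": 0,"ax": 0,"ay": 0,"az": 0,"gripper": 1}
    - {"x": 0.026,"y": 0.077,"z": 0,"ax": 0,"ay": 0,"az": 0,"gripper": 1}
    - {"x": 0.024,"y": 0.087,"z": 0,"ax": 0,"ay": 0,"az": 0,"gripper": 1}
    - {"x": 0.02,"y": 0.097,"z": 0,"ax": 0,"ay": 0,"az": 0,"gripper": 1}
    - {"x": 0.015,"y": 0.106,"z": 0,"ax": 0,"ay": 0,"az": 0,"gripper": 1}
    - {"x": 0.009,"y": 0.115,"z": 0,"ax": 0,"ay": 0,"az": 0,"gripper": 1}
    - {"x": 0.002,"y": 0.122,"z": 0,"ax": 0,"ay": 0,"az": 0,"gripper": 1}
    - {"x": -0.006,"y": 0.128,"z": 0,"ax": 0,"ay": 0,"az": 0,"gripper": 1}

```text
clock: 8.45
eef_pos: [0.5189, 0.129, 0.0998]
tool_rot: [0.658, 0.753, 0.001, 0.001]
force: [-1.8, 2.1, -0.0]
finger_gap: 0.006
```

```bash
python3 - <<'E'
from h import *
st()
for n in ["side"]: cv2.imwrite(f"pics/{n}5.png",cv2.resize(manip.camera(n)[100:290,200:440,::-1],None,fx=3,fy=3))
E
```

```text
t 8.45 loc [-0.0509  0.0914  0.0998] F [-1.8  2.1 -0. ] gap 0.006 q [ 0.18  0.38  1.68 -0.    1.08 -1.53]
```

View pics/side5.png

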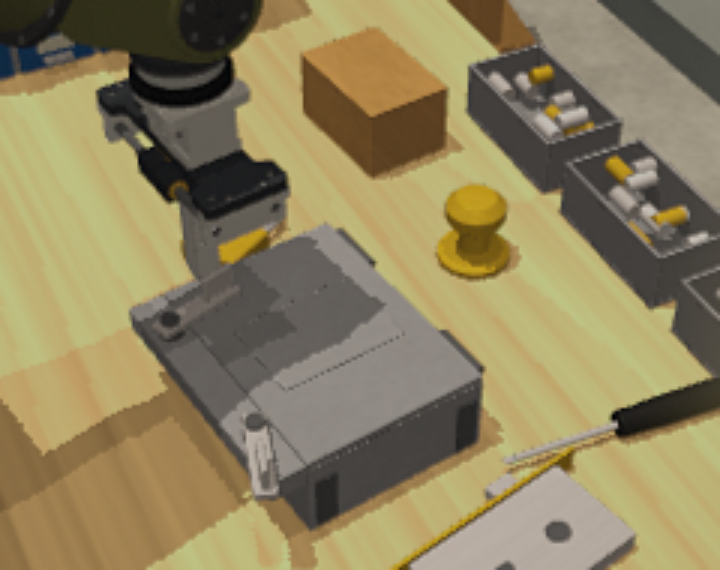

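The left bar is now over the lid, about 0.25–0.3 rad short of square. I'll square it by closing the jaws on the tab: lift, half open, straddle, close.

Call:
step_arm:
  series:
    - {"x": 0.008,"y": 0,"z": 0,"ax": 0,"ay": 0,"az": 0,"gripper": 1}
    - {"x": 0.008,"y": 0,"z": -0.055,"ax": 0,"ay": 0,"az": 0,"gripper": 0}
    - {"x": 0,"y": 0.005,"z": -0.055,"ax": 0,"ay": 0,"az": 0,"gripper": 0}
    - {"x": -0.035,"y": 0.005,"z": -0.055,"ax": 0,"ay": 0,"az": 0,"gripper": 0}
    - {"x": -0.035,"y": 0.005,"z": -0.055,"ax": 0,"ay": 0,"az": 0,"gripper": 0}
    - {"x": -0.035,"y": 0.005,"z": -0.055,"ax": 0,"ay": 0,"az": 0,"gripper": 0}
    - {"x": -0.035,"y": 0.005,"z": -0.055,"ax": 0,"ay": 0,"az": 0,"gripper": 0}

```text
clock: 9.2
eef_pos: [0.5264, 0.1034, 0.1411]
tool_rot: [0.658, 0.753, 0.001, 0.001]
force: [-0.3, 0.4, 0.5]
finger_gap: 0.473
```

```bash
python3 - <<'E'
from h import *
st(); print(row(w(-.047,.065,.096),PSI+np.pi/2)); m=manip.camera_model("wrist"); im=manip.camera("wrist")[:,:,::-1]
cv2.imwrite("pics/w6.png",im); np.savez("w6.npz",K=m["mtx"],P=m["pose"])
E
```

```text
t 9.2 loc [-0.0468  0.065   0.1411] F [-0.3  0.4  0.5] gap 0.473 q [ 0.13  0.33  1.64 -0.    1.17 -1.58]
(array([-0.    , -0.0005,  0.0601]), array([ 0.0015,  0.0003, -0.0002]))
```

View pics/w6.png

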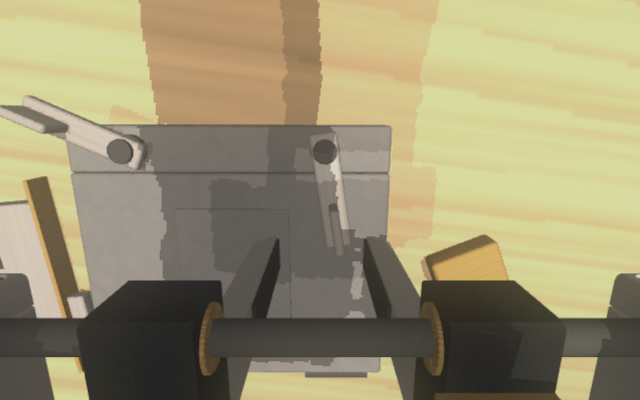

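The wrist view shows the left tab (335,230) between the open fingers, with the case edge level in the image. I'll go down and close.

Call:
step_arm:
  series:
    - {"x": 0,"y": 0,"z": 0.03,"ax": 0,"ay": 0,"az": 0,"gripper": 0}
    - {"x": 0,"y": 0,"z": 0.06,"ax": 0,"ay": 0,"az": 0,"gripper": 0}
    - {"x": 0,"y": 0,"z": 0.06,"ax": 0,"ay": 0,"az": 0,"gripper": 0}
    - {"x": 0,"y": 0,"z": 0.06,"ax": 0,"ay": 0,"az": 0,"gripper": 1}
    - {"x": 0,"y": 0,"z": 0.06,"ax": 0,"ay": 0,"az": 0,"gripper": 1}
    - {"x": 0,"y": 0,"z": 0.06,"ax": 0,"ay": 0,"az": 0,"gripper": 1}
    - {"x": 0,"y": 0,"z": 0.06,"ax": 0,"ay": 0,"az": 0,"gripper": 1}
    - {"x": 0,"y": 0,"z": 0.06,"ax": 0,"ay": 0,"az": 0,"gripper": 1}
    - {"x": 0,"y": 0,"z": 0.06,"ax": 0,"ay": 0,"az": 0,"gripper": 1}
    - {"x": 0,"y": 0,"z": 0.06,"ax": 0,"ay": 0,"az": 0,"gripper": 1}

```text
clock: 10.25
eef_pos: [0.5268, 0.1036, 0.0965]
tool_rot: [0.658, 0.753, 0.001, 0.001]
force: [0.8, 2.8, 3.1]
finger_gap: 0.064
```

```bash
python3 - <<'E'
from h import *
st()
E
```

```text
t 10.25 loc [-0.0464  0.0652  0.0965] F [0.8 2.8 3.1] gap 0.064 q [ 0.13  0.39  1.68 -0.    1.08 -1.58]
```

The gap reads 6.0 mm, which matches the tab thickness, so the pads lie flat on it. I'll release, lift and check.

Call:
step_arm:
  series:
    - {"x": 0,"y": 0,"z": 0,"ax": 0,"ay": 0,"az": 0,"gripper": 0.4}
    - {"x": 0,"y": 0,"z": 0,"ax": 0,"ay": 0,"az": 0,"gripper": 0.4}
    - {"x": 0,"y": 0,"z": 0,"ax": 0,"ay": 0,"az": 0,"gripper": 0.4}
    - {"x": 0,"y": 0,"z": -0.05,"ax": 0,"ay": 0,"az": 0,"gripper": 0.4}
    - {"x": 0,"y": 0,"z": -0.1,"ax": 0,"ay": 0,"az": 0,"gripper": 0.4}
    - {"x": -0.08,"y": 0,"z": -0.12,"ax": 0,"ay": 0,"az": 0,"gripper": 1}
    - {"x": -0.14,"y": 0,"z": -0.12,"ax": 0,"ay": 0,"az": 0,"gripper": 1}
    - {"x": -0.14,"y": 0,"z": -0.12,"ax": 0,"ay": 0,"az": 0,"gripper": 1}
    - {"x": -0.14,"y": 0,"z": -0.12,"ax": 0,"ay": 0,"az": 0,"gripper": 1}

```text
clock: 11.15
eef_pos: [0.5404, -0.0016, 0.1863]
tool_rot: [0.659, 0.752, 0.001, 0.001]
force: [0.3, -0.0, -0.7]
finger_gap: 0.011
```

```bash
python3 - <<'E'
from h import *
st(); m=manip.camera_model("wrist"); im=manip.camera("wrist")[:,:,::-1]
cv2.imwrite("pics/w7.png",im); np.savez("w7.npz",K=m["mtx"],P=m["pose"])
print(loc(plane("wrist",(0,0),.09)))
frm=loc(manip.get_obs()["eef_pos"])
arc(-1,[(1.98,.035,.05)],frm,.17); arc(-1,[(1.98,.035,.05)],frm,.099)
E
```

```text
t 11.15 loc [-0.047  -0.0409  0.1863] F [ 0.3 -0.  -0.7] gap 0.011 q [-0.07  0.29  1.58  0.    1.27 -1.77]
[-0.19660555 -0.2623794   0.09      ]
b1.98 P [-0.148  -0.0969] x -0.076 y -0.135 z 0.022
b1.98 P [-0.148  -0.0969] x -0.076 y -0.135 z 0.116
```

View pics/w7.png

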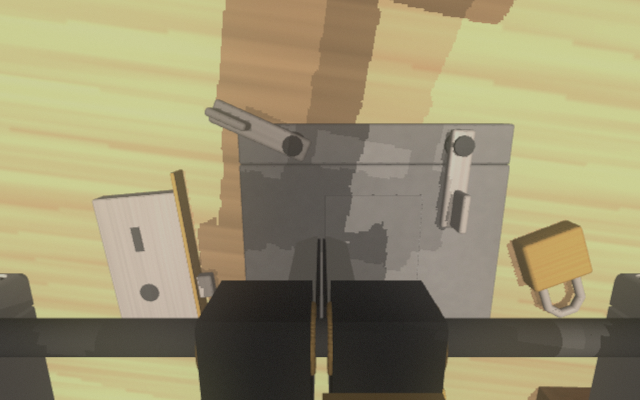

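The left bar (460,140)–(455,230) now runs square to the lid edge, parallel to the lid's side edge as far as the eye can tell. On to the right button.

Call:
step_arm:
  series:
    - {"x": -0.04,"y": -0.07,"z": 0,"ax": 0,"ay": 0,"az": 0,"gripper": 1}
    - {"x": -0.076,"y": -0.135,"z": 0,"ax": 0,"ay": 0,"az": 0,"gripper": 1}
    - {"x": -0.076,"y": -0.135,"z": 0,"ax": 0,"ay": 0,"az": 0,"gripper": 1}
    - {"x": -0.076,"y": -0.135,"z": 0.02,"ax": 0,"ay": 0,"az": 0,"gripper": 1}
    - {"x": -0.076,"y": -0.135,"z": 0.07,"ax": 0,"ay": 0,"az": 0,"gripper": 1}
    - {"x": -0.076,"y": -0.135,"z": 0.116,"ax": 0,"ay": 0,"az": 0,"gripper": 1}
    - {"x": -0.076,"y": -0.135,"z": 0.116,"ax": 0,"ay": 0,"az": 0,"gripper": 1}
    - {"x": -0.076,"y": -0.135,"z": 0.116,"ax": 0,"ay": 0,"az": 0,"gripper": 1}

```text
clock: 12.0
eef_pos: [0.4482, -0.0696, 0.0995]
tool_rot: [0.658, 0.753, 0.001, 0.001]
force: [0.7, -0.3, 1.7]
finger_gap: 0.006
```

```bash
python3 - <<'E'
from h import *
st(); frm=loc(manip.get_obs()["eef_pos"])
arc(-1,[(b,.013,.05) for b in (1.95,1.8,1.65,1.5,1.35,1.2,1.05,.9,.75,.6,.45,.3)],frm,.099)
for n in ["side"]: cv2.imwrite(f"pics/{n}8.png",cv2.resize(manip.camera(n)[100:290,200:440,::-1],None,fx=3,fy=3))
E
```

```text
t 12.0 loc [-0.1475 -0.096   0.0995] F [ 0.7 -0.3  1.7] gap 0.006 q [-0.24  0.21  1.9   0.    1.03 -1.94]
b1.95 P [-0.1266 -0.1066] x -0.014 y 0.028 z 0.001
b1.80 P [-0.12   -0.1107] x -0.02 y 0.037 z 0.001
b1.65 P [-0.1129 -0.1138] x -0.024 y 0.046 z 0.001
b1.50 P [-0.1054 -0.1158] x -0.026 y 0.056 z 0.001
b1.35 P [-0.0977 -0.1166] x -0.028 y 0.066 z 0.001
b1.20 P [-0.09   -0.1163] x -0.027 y 0.077 z 0.001
b1.05 P [-0.0824 -0.1148] x -0.025 y 0.087 z 0.001
b0.90 P [-0.0751 -0.1122] x -0.022 y 0.096 z 0.001
b0.75 P [-0.0683 -0.1086] x -0.017 y 0.106 z 0.001
b0.60 P [-0.0621 -0.104 ] x -0.011 y 0.114 z 0.001
b0.45 P [-0.0566 -0.0985] x -0.003 y 0.121 z 0.001
b0.30 P [-0.0521 -0.0922] x 0.005 y 0.127 z 0.001
```

View pics/side8.png

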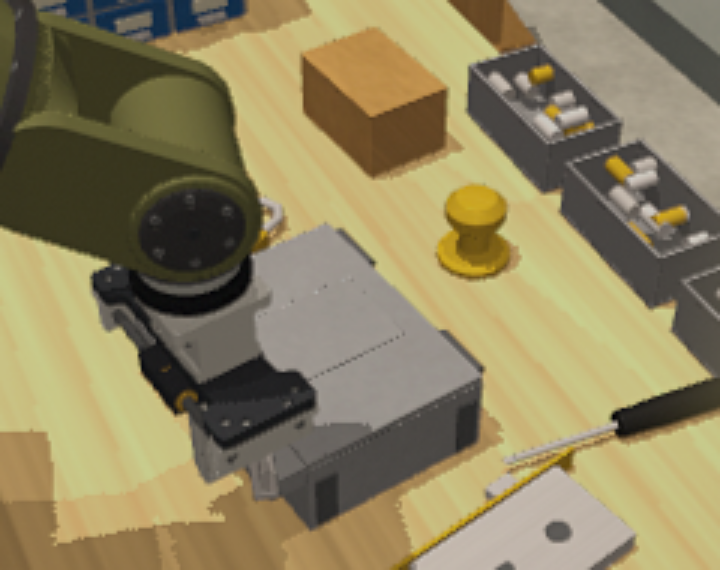

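The finger stands on the near side of the right tab (crop (265,480)). I'll sweep it inwards.

Call:
step_arm:
  series:
    - {"x": -0.014,"y": 0.028,"z": 0,"ax": 0,"ay": 0,"az": 0,"gripper": 1}
    - {"x": -0.02,"y": 0.037,"z": 0,"ax": 0,"ay": 0,"az": 0,"gripper": 1}
    - {"x": -0.024,"y": 0.046,"z": 0,"ax": 0,"ay": 0,"az": 0,"gripper": 1}
    - {"x": -0.026,"y": 0.056,"z": 0,"ax": 0,"ay": 0,"az": 0,"gripper": 1}
    - {"x": -0.028,"y": 0.066,"z": 0,"ax": 0,"ay": 0,"az": 0,"gripper": 1}
    - {"x": -0.027,"y": 0.077,"z": 0,"ax": 0,"ay": 0,"az": 0,"gripper": 1}
    - {"x": -0.025,"y": 0.087,"z": 0,"ax": 0,"ay": 0,"az": 0,"gripper": 1}
    - {"x": -0.022,"y": 0.096,"z": 0,"ax": 0,"ay": 0,"az": 0,"gripper": 1}
    - {"x": -0.017,"y": 0.106,"z": 0,"ax": 0,"ay": 0,"az": 0,"gripper": 1}
    - {"x": -0.011,"y": 0.114,"z": 0,"ax": 0,"ay": 0,"az": 0,"gripper": 1}
    - {"x": -0.003,"y": 0.121,"z": 0,"ax": 0,"ay": 0,"az": 0,"gripper": 1}
    - {"x": 0.005,"y": 0.127,"z": 0,"ax": 0,"ay": 0,"az": 0,"gripper": 1}

```text
clock: 13.25
eef_pos: [0.543, -0.0529, 0.1008]
tool_rot: [0.658, 0.753, 0.002, 0.002]
force: [-1.1, -1.7, 0.8]
finger_gap: 0.007
```

Call:
step_arm:
  series:
    - {"x": -0.008,"y": 0,"z": 0,"ax": 0,"ay": 0,"az": 0,"gripper": 1}
    - {"x": -0.008,"y": 0,"z": -0.055,"ax": 0,"ay": 0,"az": 0,"gripper": 0}
    - {"x": 0,"y": 0.005,"z": -0.055,"ax": 0,"ay": 0,"az": 0,"gripper": 0}
    - {"x": 0.035,"y": 0.005,"z": -0.055,"ax": 0,"ay": 0,"az": 0,"gripper": 0}
    - {"x": 0.035,"y": 0.005,"z": -0.055,"ax": 0,"ay": 0,"az": 0,"gripper": 0}
    - {"x": 0.035,"y": 0.005,"z": -0.055,"ax": 0,"ay": 0,"az": 0,"gripper": 0}
    - {"x": 0.035,"y": 0.005,"z": -0.055,"ax": 0,"ay": 0,"az": 0,"gripper": 0}

```text
clock: 13.95
eef_pos: [0.5431, -0.027, 0.1419]
tool_rot: [0.658, 0.753, 0.002, 0.002]
force: [0.4, 1.0, -0.3]
finger_gap: 0.473
```

```bash
python3 - <<'E'
from h import *
st(); print(row(w(-.047,-.065,.096),PSI+np.pi/2)); im=manip.camera("wrist")[:,:,::-1]
cv2.imwrite("pics/w9.png",im)
E
```

```text
t 13.95 loc [-0.0477 -0.0664  0.1419] F [ 0.4  1.  -0.3] gap 0.473 q [-0.12  0.34  1.62  0.    1.18 -1.82]
(array([0.0019, 0.0006, 0.0612]), array([ 0.0024,  0.0004, -0.0003]))
```

View pics/w9.png

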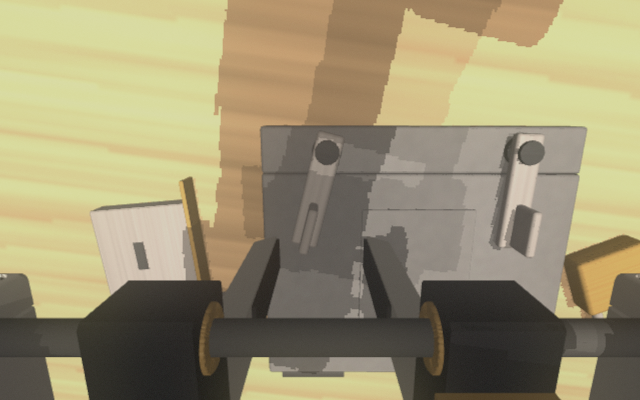

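The right tab (305,235) lies close to the left finger, so I'll open wider before going down.

Call:
step_arm:
  series:
    - {"x": 0.002,"y": 0.001,"z": 0,"ax": 0.002,"ay": 0,"az": 0,"gripper": -0.4}
    - {"x": 0.002,"y": 0.001,"z": 0,"ax": 0.002,"ay": 0,"az": 0,"gripper": -0.4}
    - {"x": 0.002,"y": 0.001,"z": 0.03,"ax": 0.002,"ay": 0,"az": 0,"gripper": -0.4}
    - {"x": 0.002,"y": 0.001,"z": 0.061,"ax": 0.002,"ay": 0,"az": 0,"gripper": -0.4}
    - {"x": 0.002,"y": 0.001,"z": 0.061,"ax": 0.002,"ay": 0,"az": 0,"gripper": 1}
    - {"x": 0.002,"y": 0.001,"z": 0.061,"ax": 0.002,"ay": 0,"az": 0,"gripper": 1}
    - {"x": 0.002,"y": 0.001,"z": 0.061,"ax": 0.002,"ay": 0,"az": 0,"gripper": 1}
    - {"x": 0.002,"y": 0.001,"z": 0.061,"ax": 0.002,"ay": 0,"az": 0,"gripper": 1}
    - {"x": 0.002,"y": 0.001,"z": 0.061,"ax": 0.002,"ay": 0,"az": 0,"gripper": 1}
    - {"x": 0.002,"y": 0.001,"z": 0.061,"ax": 0.002,"ay": 0,"az": 0,"gripper": 1}
    - {"x": 0.002,"y": 0.001,"z": 0.061,"ax": 0.002,"ay": 0,"az": 0,"gripper": 1}
    - {"x": 0.002,"y": 0.001,"z": 0.061,"ax": 0.002,"ay": 0,"az": 0,"gripper": 1}

```text
clock: 15.2
eef_pos: [0.544, -0.0255, 0.0963]
tool_rot: [0.659, 0.753, 0.0, 0.001]
force: [1.4, 1.4, 1.5]
finger_gap: 0.063
```

```bash
python3 - <<'E'
from h import *
st()
E
```

```text
t 15.2 loc [-0.0466 -0.065   0.0963] F [1.4 1.4 1.5] gap 0.063 q [-0.11  0.4   1.65 -0.    1.08 -1.82]
```

The gap is 6 mm again. I'll release, lift to mid-case height and look from the wrist.

Call:
step_arm:
  series:
    - {"x": 0,"y": 0,"z": 0,"ax": 0,"ay": 0,"az": 0,"gripper": 0.4}
    - {"x": 0,"y": 0,"z": 0,"ax": 0,"ay": 0,"az": 0,"gripper": 0.4}
    - {"x": 0,"y": 0,"z": 0,"ax": 0,"ay": 0,"az": 0,"gripper": 0.4}
    - {"x": 0,"y": 0,"z": -0.05,"ax": 0,"ay": 0,"az": 0,"gripper": 0.4}
    - {"x": 0,"y": 0,"z": -0.1,"ax": 0,"ay": 0,"az": 0,"gripper": 0.4}
    - {"x": 0.05,"y": 0,"z": -0.15,"ax": 0,"ay": 0,"az": 0,"gripper": 1}
    - {"x": 0.087,"y": 0,"z": -0.2,"ax": 0,"ay": 0,"az": 0,"gripper": 1}
    - {"x": 0.087,"y": 0,"z": -0.2,"ax": 0,"ay": 0,"az": 0,"gripper": 1}
    - {"x": 0.087,"y": 0,"z": -0.2,"ax": 0,"ay": 0,"az": 0,"gripper": 1}
    - {"x": 0.087,"y": 0,"z": -0.2,"ax": 0,"ay": 0,"az": 0,"gripper": 1}

```text
clock: 16.2
eef_pos: [0.5348, 0.0387, 0.2448]
tool_rot: [0.659, 0.752, -0.001, -0.0]
force: [0.0, -0.4, -0.1]
finger_gap: 0.004
```

```bash
python3 - <<'E'
from h import *
st(); m=manip.camera_model("wrist"); im=manip.camera("wrist")[:,:,::-1]
np.savez("w10.npz",K=m["mtx"],P=m["pose"])
cv2.imwrite("pics/w10.png",im)
cv2.imwrite("pics/w10z.png",cv2.resize(im[100:270,190:450],None,fx=3,fy=3,interpolation=cv2.INTER_CUBIC))
E
```

```text
t 16.2 loc [-4.720e-02 -2.000e-04  2.448e-01] F [ 0.  -0.4 -0.1] gap 0.004 q [ 0.    0.24  1.5  -0.    1.4  -1.7 ]
```

View pics/w10.png

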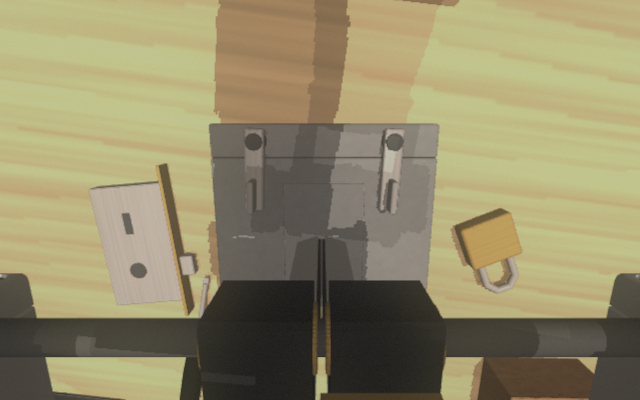

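View pics/w10z.png

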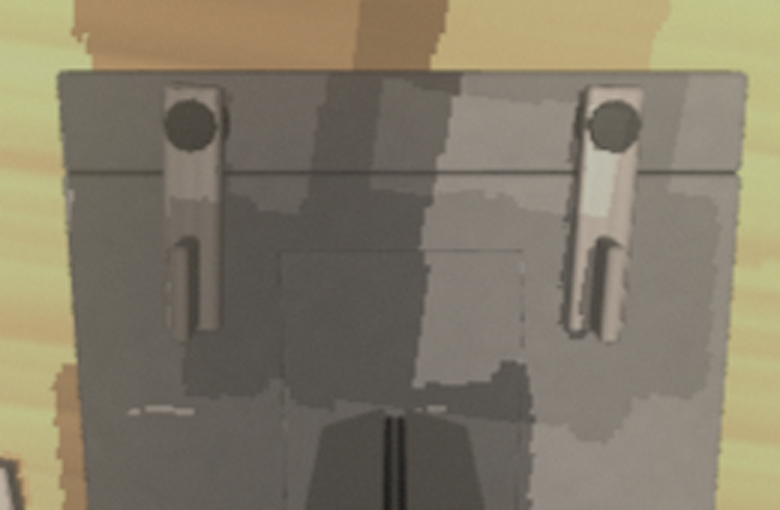

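```bash
python3 - <<'E'
from h import *
d=np.load("w10.npz"); m={"mtx":d["K"],"pose":d["P"]}
f=lambda c,z:loc(plane("wrist",((c[0]+.5)/3-.5+190,(c[1]+.5)/3-.5+100),z,m))[:2]
def ang(n,a,b,z):
    A,B=f(a,z),f(b,z); v=B-A; print(n,np.round(A*1e3,1),np.round(B*1e3,1),"rad",round(np.arctan2(v[1],v[0]),3))
ang("L bar inner",(585,92),(566,325),.09); ang("L bar outer",(641,92),(632,240),.09)
ang("R bar outer",(164,92),(166,325),.09); ang("R bar inner",(222,140),(217,328),.09)
ang("L tab top",(606,250),(597,340),.112)
ang("lid edge",(68,172),(738,172),.078)
ang("lid sideR(img L)",(68,180),(87,490),.078); ang("lid side L",(738,180),(715,500),.078)
ang("screws",(190,124),(613,124),.094)
E
```

```text
L bar inner [-106.5   58.6] [-32.9  55.6] rad -0.041
L bar outer [-106.4   75.8] [-60.6  75.4] rad -0.007
R bar outer [-106.6  -70.2] [-33.  -73.4] rad -0.044
R bar inner [-92. -53.] [-32. -57.] rad -0.066
L tab top [-61.4  62.9] [-33.8  61.5] rad -0.052
lid edge [ -80.9 -105. ] [-80.8 111.1] rad 1.57
lid sideR(img L) [ -78.4 -105.2] [  29.1 -106.6] rad -0.013
lid side L [-78.2 111.3] [ 33.  111.9] rad 0.005
screws [-97.2 -61.9] [-97.   66.9] rad 1.57
```

The bars read about −0.045 rad off. That agrees with the wrist camera putting the case centre about 2.4 mm further to +y (screws at −61.9 and +66.9 mm). I'll regrip both with that shift.

Call:
step_arm:
  series:
    - {"x": 0.05,"y": 0,"z": 0,"ax": 0,"ay": 0,"az": 0,"gripper": 0.3}
    - {"x": 0.09,"y": 0,"z": 0.05,"ax": 0,"ay": 0,"az": 0,"gripper": 0.3}
    - {"x": 0.09,"y": 0,"z": 0.1,"ax": 0,"ay": 0,"az": 0,"gripper": 0.3}
    - {"x": 0.09,"y": 0,"z": 0.14,"ax": 0,"ay": 0,"az": 0,"gripper": 0.3}
    - {"x": 0.09,"y": 0,"z": 0.14,"ax": 0,"ay": 0,"az": 0,"gripper": 0.3}
    - {"x": 0.09,"y": 0,"z": 0.14,"ax": 0,"ay": 0,"az": 0,"gripper": 0.3}

```text
clock: 16.85
eef_pos: [0.5259, 0.1049, 0.1399]
tool_rot: [0.659, 0.752, -0.001, -0.0]
force: [-0.3, 0.5, 1.0]
finger_gap: 0.351
```

```bash
python3 - <<'E'
from h import *
st(); print(row(w(-.047,.0675,.096),PSI+np.pi/2))
E
```

```text
t 16.85 loc [-0.0471  0.0666  0.1399] F [-0.3  0.5  1. ] gap 0.351 q [ 0.13  0.33  1.64 -0.    1.17 -1.57]
(array([0.0012, 0.0003, 0.0585]), array([-0.0011,  0.0003, -0.0012]))
```

Call:
step_arm:
  series:
    - {"x": 0.0012,"y": 0,"z": 0.03,"ax": -0.001,"ay": 0,"az": -0.001,"gripper": 0.3}
    - {"x": 0.0012,"y": 0,"z": 0.0585,"ax": -0.001,"ay": 0,"az": -0.001,"gripper": 0.3}
    - {"x": 0.0012,"y": 0,"z": 0.0585,"ax": -0.001,"ay": 0,"az": -0.001,"gripper": 0.3}
    - {"x": 0.0012,"y": 0,"z": 0.0585,"ax": -0.001,"ay": 0,"az": -0.001,"gripper": 1}
    - {"x": 0.0012,"y": 0,"z": 0.0585,"ax": -0.001,"ay": 0,"az": -0.001,"gripper": 1}
    - {"x": 0.0012,"y": 0,"z": 0.0585,"ax": -0.001,"ay": 0,"az": -0.001,"gripper": 1}
    - {"x": 0.0012,"y": 0,"z": 0.0585,"ax": -0.001,"ay": 0,"az": -0.001,"gripper": 1}
    - {"x": 0.0012,"y": 0,"z": 0.0585,"ax": -0.001,"ay": 0,"az": -0.001,"gripper": 1}
    - {"x": 0.0012,"y": 0,"z": 0.0585,"ax": -0.001,"ay": 0,"az": -0.001,"gripper": 1}
    - {"x": 0.0012,"y": 0,"z": 0.0585,"ax": -0.001,"ay": 0,"az": -0.001,"gripper": 1}

```text
clock: 17.85
eef_pos: [0.5262, 0.1057, 0.0969]
tool_rot: [0.658, 0.753, 0.0, 0.001]
force: [0.4, -1.5, 5.8]
finger_gap: 0.06
```

```bash
python3 - <<'E'
from h import *
st()
E
```

```text
t 17.85 loc [-0.0467  0.0673  0.0969] F [ 0.4 -1.5  5.8] gap 0.06 q [ 0.13  0.39  1.68 -0.    1.08 -1.57]
```

Call:
step_arm:
  series:
    - {"x": 0,"y": 0,"z": 0,"ax": 0,"ay": 0,"az": 0,"gripper": 0.3}
    - {"x": 0,"y": 0,"z": 0,"ax": 0,"ay": 0,"az": 0,"gripper": 0.3}
    - {"x": 0,"y": 0,"z": 0,"ax": 0,"ay": 0,"az": 0,"gripper": 0.3}
    - {"x": 0,"y": 0,"z": -0.06,"ax": 0,"ay": 0,"az": 0,"gripper": 0.3}
    - {"x": -0.06,"y": 0,"z": -0.06,"ax": 0,"ay": 0,"az": 0,"gripper": 0.3}
    - {"x": -0.12,"y": 0,"z": -0.06,"ax": 0,"ay": 0,"az": 0,"gripper": 0.3}
    - {"x": -0.173,"y": 0,"z": -0.06,"ax": 0,"ay": 0,"az": 0,"gripper": 0.3}
    - {"x": -0.173,"y": 0,"z": -0.06,"ax": 0,"ay": 0,"az": 0,"gripper": 0.3}
    - {"x": -0.173,"y": 0,"z": -0.06,"ax": 0,"ay": 0,"az": 0,"gripper": 0.3}
    - {"x": -0.173,"y": 0,"z": -0.06,"ax": 0,"ay": 0,"az": 0,"gripper": 0.3}

```text
clock: 18.85
eef_pos: [0.5433, -0.022, 0.1419]
tool_rot: [0.658, 0.753, 0.0, 0.001]
force: [-0.0, 0.7, -0.6]
finger_gap: 0.347
```

```bash
python3 - <<'E'
from h import *
st(); print(row(w(-.047,-.0625,.096),PSI+np.pi/2))
E
```

```text
t 18.85 loc [-0.0468 -0.0615  0.1419] F [-0.   0.7 -0.6] gap 0.347 q [-0.11  0.35  1.61 -0.    1.18 -1.81]
(array([-0.0013, -0.0003,  0.0611]), array([0.0005, 0.0003, 0.0001]))
```

Call:
step_arm:
  series:
    - {"x": -0.0013,"y": 0,"z": 0.03,"ax": 0,"ay": 0,"az": 0,"gripper": 0.3}
    - {"x": -0.0013,"y": 0,"z": 0.061,"ax": 0,"ay": 0,"az": 0,"gripper": 0.3}
    - {"x": -0.0013,"y": 0,"z": 0.061,"ax": 0,"ay": 0,"az": 0,"gripper": 0.3}
    - {"x": -0.0013,"y": 0,"z": 0.061,"ax": 0,"ay": 0,"az": 0,"gripper": 1}
    - {"x": -0.0013,"y": 0,"z": 0.061,"ax": 0,"ay": 0,"az": 0,"gripper": 1}
    - {"x": -0.0013,"y": 0,"z": 0.061,"ax": 0,"ay": 0,"az": 0,"gripper": 1}
    - {"x": -0.0013,"y": 0,"z": 0.061,"ax": 0,"ay": 0,"az": 0,"gripper": 1}
    - {"x": -0.0013,"y": 0,"z": 0.061,"ax": 0,"ay": 0,"az": 0,"gripper": 1}
    - {"x": -0.0013,"y": 0,"z": 0.061,"ax": 0,"ay": 0,"az": 0,"gripper": 1}
    - {"x": -0.0013,"y": 0,"z": 0.061,"ax": 0,"ay": 0,"az": 0,"gripper": 1}

```text
clock: 19.85
eef_pos: [0.5441, -0.0231, 0.0969]
tool_rot: [0.658, 0.753, 0.001, 0.001]
force: [1.4, -0.2, 6.5]
finger_gap: 0.063
```

```bash
python3 - <<'E'
from h import *
st()
E
```

```text
t 19.85 loc [-0.0462 -0.0627  0.0969] F [ 1.4 -0.2  6.5] gap 0.063 q [-0.11  0.4   1.65 -0.    1.08 -1.81]
```

Call:
step_arm:
  series:
    - {"x": 0,"y": 0,"z": 0,"ax": 0,"ay": 0,"az": 0,"gripper": 0.3}
    - {"x": 0,"y": 0,"z": 0,"ax": 0,"ay": 0,"az": 0,"gripper": 0.3}
    - {"x": 0,"y": 0,"z": 0,"ax": 0,"ay": 0,"az": 0,"gripper": 0.3}
    - {"x": 0,"y": 0,"z": -0.06,"ax": 0,"ay": 0,"az": 0,"gripper": 0.3}
    - {"x": 0.04,"y": 0,"z": -0.11,"ax": 0,"ay": 0,"az": 0,"gripper": 1}
    - {"x": 0.087,"y": 0,"z": -0.16,"ax": 0,"ay": 0,"az": 0,"gripper": 1}
    - {"x": 0.087,"y": 0,"z": -0.2,"ax": 0,"ay": 0,"az": 0,"gripper": 1}
    - {"x": 0.087,"y": 0,"z": -0.2,"ax": 0,"ay": 0,"az": 0,"gripper": 1}
    - {"x": 0.087,"y": 0,"z": -0.2,"ax": 0,"ay": 0,"az": 0,"gripper": 1}
    - {"x": 0.087,"y": 0,"z": -0.2,"ax": 0,"ay": 0,"az": 0,"gripper": 1}

```text
clock: 20.85
eef_pos: [0.5344, 0.0414, 0.2454]
tool_rot: [0.658, 0.753, -0.0, 0.0]
force: [1.2, 0.9, -1.0]
finger_gap: 0.006
```

```bash
python3 - <<'E'
from h import *
st(); m=manip.camera_model("wrist"); im=manip.camera("wrist")[:,:,::-1]
np.savez("w11.npz",K=m["mtx"],P=m["pose"])
cv2.imwrite("pics/w11z.png",cv2.resize(im[100:270,190:450],None,fx=3,fy=3,interpolation=cv2.INTER_CUBIC))
E
```

```text
t 20.85 loc [-0.0471  0.0025  0.2454] F [ 1.2  0.9 -1. ] gap 0.006 q [ 0.01  0.24  1.5  -0.    1.4  -1.7 ]
```

View pics/w11z.png

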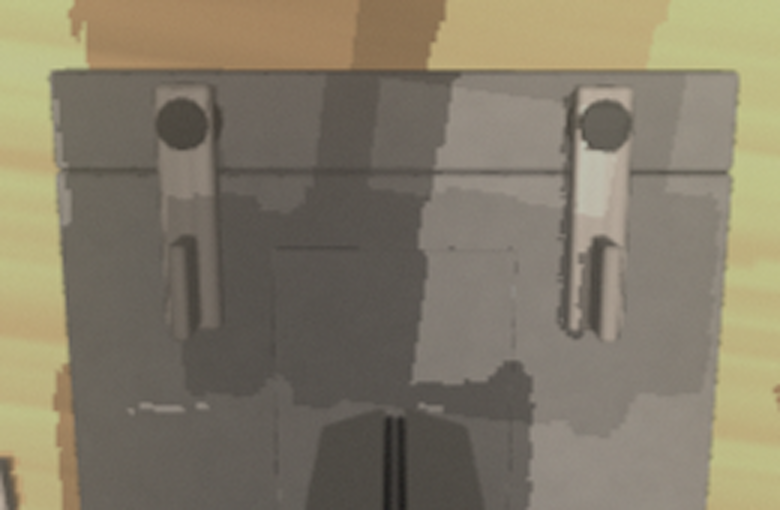

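```bash
python3 - <<'E'
from h import *
d=np.load("w11.npz"); m={"mtx":d["K"],"pose":d["P"]}
f=lambda c,z:loc(plane("wrist",((c[0]+.5)/3-.5+190,(c[1]+.5)/3-.5+100),z,m))[:2]
def ang(n,a,b,z):
    A,B=f(a,z),f(b,z); v=B-A; print(n,np.round(A*1e3,1),np.round(B*1e3,1),"rad",round(np.arctan2(v[1],v[0]),3))
ang("L bar inner",(577,92),(565,325),.09); ang("L bar outer",(633,92),(627,240),.09)
ang("R bar outer",(157,92),(166,325),.09); ang("R bar inner",(214,140),(219,325),.09)
ang("L tab top L",(601,250),(596,335),.112);ang("R tab top",(172,250),(175,335),.112)
ang("lid edge",(60,171),(730,171),.078)
ang("lid sideR",(60,180),(79,490),.078); ang("lid side L",(730,180),(709,500),.078)
ang("screws",(181,124),(605,124),.094)
for n in ["scene","side"]: cv2.imwrite(f"pics/{n}12.png",manip.camera(n)[:,:,::-1])
E
```

```text
L bar inner [-106.3   58.8] [-32.6  58. ] rad -0.011
L bar outer [-106.3   76. ] [-60.4  76.6] rad 0.013
R bar outer [-106.2  -69.9] [-32.5 -70.9] rad -0.014
R bar inner [-91.7 -53. ] [-32.5 -53.8] rad -0.013
L tab top L [-61.1  64.2] [-35.1  63.9] rad -0.011
R tab top [-61.1 -63.1] [-35.  -63.5] rad -0.015
lid edge [ -80.8 -105.2] [-80.9 111.3] rad 1.571
lid sideR [ -77.9 -105.4] [  29.8 -106.9] rad -0.014
lid side L [-78.  111.5] [ 33.4 112.7] rad 0.011
screws [-96.8 -62.2] [-96.8  67.1] rad 1.571
```

View pics/side12.png

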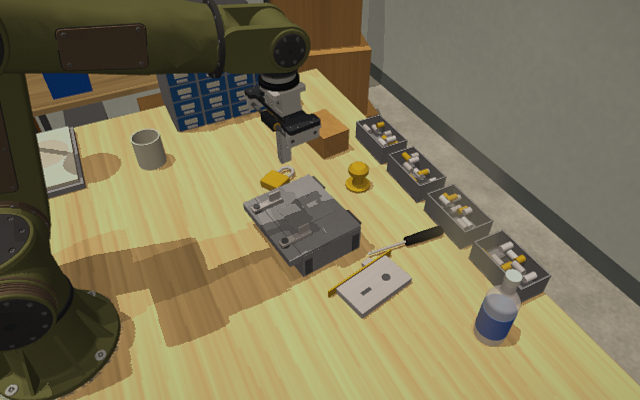

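View pics/scene12.png

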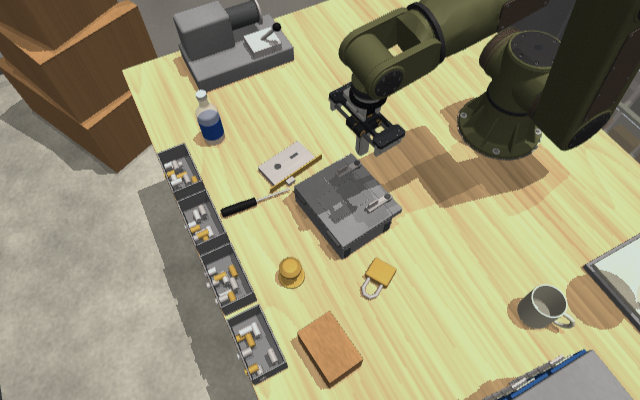

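Both bars are square within about 0.015 rad, the lid is flat, and the bystanders are where they were. The arm is clear of everything, so I'm handing in.

```bash
python3 - <<'E'
from h import *
manip.close_job(); st()
E
```

```text
the job is handed in; nothing more can be done
the job is handed in; nothing more can be done
```

The lid is shut and both turnbuttons are turned in square across it. I handed the job in about 21 s into the 64 s limit, with the arm well clear of the case. The hand-in gives no verdict, so my own checks below are what I have.

**What I did:**
1. I pushed the lid from its far side until it sank shut, then pressed it down.
2. I swept each turnbutton inwards with the closed fingers, left first.
3. I squared each one by closing the jaws flat on its tab.

**Last checks:**
- **Lid:** the tool met it at z = 0.078 m with about 11 N, which is the fully shut height, and it looked flat in the last pictures.
- **Turnbuttons:** the wrist picture put most of their edges at −0.011 to −0.015 rad from square. One edge of the left bar read +0.013 rad, and the lid's own sides scattered by the same amount.
- **Bystanders:** the padlock, loose lock, screwdriver and door knob looked unmoved in the scene and side pictures. I judged this by eye and did not measure it.
- **Forces:** the highest I read at the end of any move was about 11 N.

**One disagreement:** the wrist camera put the case about 2.4 mm further left than the scene and side cameras did. After the first squaring both bars were about 0.045 rad off, which fitted that shift. I regripped both tabs 2.4 mm further over, and the angles above were measured after that.

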